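Turn the cuvette block to face the light bar

TASK

Turn the heavy metal cuvette block on the spot, well clear of the bar and with its middle straying no more than about 4 cm, by pushing alternate corners with the fingertips until one of its two long windowed sides faces the dark light bar. Then push it up against the bar so that this long side sits flat on the bar's face and the block is centred along the bar to within about 1.5 cm. Never pinch, lift or tip the block, and leave the things standing round it alone.

Things in the scene. Friction and masses are not known exactly. Their poses are not given: they have to be found in the camera images.
- cuvette_block: loose bare-metal block, 96 x 140 mm, 60 mm high, 0.7 to 1 kg, too wide to grip. Origin: centre of its underside, z up. x is normal to the two long sides, 48 mm either side of the origin, each with five narrow dark upright windows; y runs along its length to plain ends at +-70 mm. Five 13 mm square wells in a row along y on top. Same when turned half round: either long side may face the bar.
- light_bar: fixed dark steel bar (the fence), 150 mm long, 45 mm high, 22 mm thick, foot and ribs behind it out to 60 mm. Origin: on the table at the middle of its flat working face. -x points out of that face to where the block stands, y runs along the face (ends at +-75 mm), z up. Five small dark ports on the face. With the block flat on it, the block's origin is at x = -48 mm here.
- cup: empty clear plastic cup, loose bystander, 74 mm wide, 88 mm high; origin: centre of its underside
- beaker: clear beaker, loose bystander, 83 mm wide, 96 mm high; origin: centre of its underside
- dye_bottle: small brown bottle with a white cap, loose bystander, 28 mm wide, 65 mm high; origin: centre of its underside
- tape: roll of brown tape lying flat, loose bystander, 94 mm wide, 48 mm high; origin: centre of its underside
- cuvette: empty clear square cuvette standing on end, loose bystander, 12 x 12 mm, 45 mm high; origin: centre of its underside
Not all that is in view belongs to the job. What is shaped like the cuvette_block but blue is not meant.

How it is judged:
On the way:
1. the block is turned on the spot: a long side faces the bar (within 0.2 rad), its middle within 50 mm of where it stood, and a gap of at least 20 mm still lies between them (angle between the x axis of cuvette_block and the x axis of light_bar, either way round below 0.2 rad and distance of cuvette_block from where it was at the start of the episode below 0.05 m and x of cuvette_block in the frame of light_bar below -0.068 m), for 0.2 s.
At the end, for the whole second after the job is handed in: a long side of the block lies flat against the bar's working face (within 0.07 rad and 6 mm), the block is centred along the bar within 20 mm, stands level on the table and is at rest (angle between the x axis of cuvette_block and the x axis of light_bar, either way round below 0.07 rad and x of cuvette_block in the frame of light_bar between -0.054 and -0.04 m and y of cuvette_block in the frame of light_bar between -0.02 and 0.02 m and height (world z) of cuvette_block below 0.004 m and angle between cuvette_block's own z axis and vertical below 0.05 rad and linear speed of cuvette_block below 0.01 m/s); the robot touches nothing.
It fails at once if the block is lifted or tipped (height (world z) of cuvette_block above 0.01 m or angle between cuvette_block's own z axis and vertical above 0.15 rad).
It fails at once if a bystander (cup, beaker, bottle, tape roll or loose cuvette) is pushed more than 20 mm or knocked over (distance of any of cup, beaker, dye_bottle, tape, cuvette from where it was at the start of the episode above 0.02 m or angle between any of cup, beaker, dye_bottle, tape, cuvette's own z axis and vertical above 0.4 rad).
It also fails if it takes over 67 s, if anything falls off the work surface, if the arm or the gripper's body presses on something with over 40 N, if the wrist force passes 120 N, or if a joint passes its speed limit or range.

ROBOT

A 7-joint arm with a two-finger parallel gripper is mounted at the origin on a cart in front of the work surface, level with it; the furniture and walls round the work are solid. World frame = base frame: x ahead of the robot, y to its left, z up, the work surface at z = 0. Lengths are in m, angles in rad, forces in N, time in s.
With the tool pointing down it reaches from about 0.4 to 0.85 m from the base axis. Payload 4.5 kg.
Tool frame: the origin (TCP) lies midway between the tips of the shut fingers; the grasp point (between the pads) lies 19 mm behind it; z points along the fingers, y is the line along which they close (so a half turn about z gives the same grasp; the last joint's range is limited). The gripper opens to 88 mm and grips with 3 to 60 N. Pads are 18 mm wide; open, the fingers measure 123 mm over their backs; the gripper's body (75 mm by 187 mm) begins 45 mm behind the grasp point.
Start: joints at [0.034, 0.689, -0.195, 1.565, 0.157, 0.902, -0.215], TCP at [0.625, 0, 0.239] pointing down, gripper open.
Joint ranges: [-3.01, 3.01], [-0.46, 2.08], [-1.47, 1.51], [0.13, 2.56], [-1, 4.14], [0.04, 2.09], [-2.66, 2.66]. Speed limits (rad/s): [2.57, 2.57, 3.14, 3.14, 3.14, 3.14, 3.14].

INTERFACE

Orientations are given as a unit quaternion [x, y, z, w].
In Python, from plant import r, eyes, finish_job gives the robot as it stands. The module is installed in compiled form; this text tells all that it offers.
- The arm moves only by the tool move_arm, never from a script. Its argument "motion" is a list of rows, each a list of 7 numbers: the shift along the tool's x, y, z in mm, then the turn, a rotation vector about the tool's x, y, z in degrees, then the closure, from 0 (fully open) to 1 (shut). A call has 1 to 5 rows; each row is the pose to reach, as a shift and turn from the pose commanded when the call began, along the tool's axes at that moment; what a row does not reach only later rows make up. A row lasts 1/8 s, in which the tool goes at most 62.5 mm and 10.7 degrees, less where a joint would pass 70% of its speed; a pose out of reach is approached as far as the arm can. A call with a gripper value outside its range is refused whole. The fingers move at their own pace and stop on an object; "newtons" is the grip in N (left out, the last holds). Time passes only in rows, so rows that repeat a pose let the fingers close. It gives the time, the measured TCP pose, the force, the opening and the grip force at its end, in the units of the state.
- r.get_state(): the state, without advancing time (a new reading comes with each control period).
- eyes.snapshot(name): name is "scene" or "side" or "wrist"; returns a dict with "frame" (400x640x3 uint8, red, green, blue), "z_map" (400x640 float32, m along the optical axis (not along the pixel's ray), 0 where there is no reading), "intrinsics" (3x3 intrinsics, pixels), "world_to_cam" (4x4, takes a point from world to camera coordinates). Camera axes: x right, y down, z forward; pixel columns grow to the right and rows downward; lengths in m; the calibration is good to about 2 mm. The wrist camera is an equidistant fisheye: a pixel r from the principal point sees the ray r / f radians off the axis. A picture is of the moment at which its call begins.
- finish_job(): hands the job in; it is judged then, once.
The state is a dict: "clock": time; "q": joint angles; "qd": joint speeds; "joint_torque": joint torques, N m; "tool_pos": TCP position; "eef_rot": TCP orientation; "contact_force": force on the tool from outside, world axes, zero at the start; "moment": the same for the moment, N m; "opening": opening from 0.0 (shut) to 1.0 (fully open); "finger_force": force on a finger pad.
Only numpy, scipy, OpenCV 4.12 (cv2) and the standard library are available. Lean on these libraries where they do the work, as an engineer would, in place of code of your own. Each camera call takes 0.05 s, during which the arm holds its last target. There are 200 camera calls.

## Working session

There is one attempt and no reset: what is moved stays moved. The work goes in short steps, Python scripts to look and compute and a tool call to move; the robot and the scene stay as the last step left them, time stands still between calls to the robot, and variables do not carry over. Pictures are saved under pics/ and viewed, at most 10 in all, crops included, and the job is handed in when it is done.

Besides the shell and the picture viewer there is one more tool, called by a JSON object that holds its "name" and its "arguments", one argument or row to a line. move_arm: Moves the arm, as the interface text tells. Its arguments: {"type":"object","properties":{"motion":{"type":"array","items":{"type":"array","items":{"type":"number"}}},"newtons":{"type":"number"}},"required":["motion"]}

```bash
mkdir -p pics
cat > h.py <<'E'
import numpy as np, cv2
from plant import r, eyes, finish_job
def cloud(s):
    K=s["intrinsics"];T=np.linalg.inv(s["world_to_cam"]);z=s["z_map"]
    v,u=np.mgrid[0:z.shape[0],0:z.shape[1]]
    p=np.stack([(u-K[0,2])/K[0,0]*z,(v-K[1,2])/K[1,1]*z,z,np.ones_like(z)],-1)@T.T
    p=p[...,:3]; p[z==0]=np.nan
    return p
E
python3 - <<'E'
from h import *
st=r.get_state();print(st["clock"],st["tool_pos"],st["eef_rot"],st["contact_force"])
for n in("scene","side"):
    s=eyes.snapshot(n);cv2.imwrite(f"pics/{n}0.png",s["frame"][...,::-1]);np.savez(f"{n}0.npz",**s)
    print(n,np.linalg.inv(s["world_to_cam"])[:3,3].round(2),(s["z_map"]>0).mean())
E
```

```text
0.0 [ 6.24375403e-01 -5.92502451e-05  2.37901630e-01] [ 7.07080022e-01  7.07132962e-01 -6.89189332e-04 -5.84036692e-04] [-0.36275846  0.37468927 -0.32449006]
scene [-0.05  0.39  0.57] 0.99625
side [0.39 0.78 0.72] 0.99596484375
```

View pics/scene0.png

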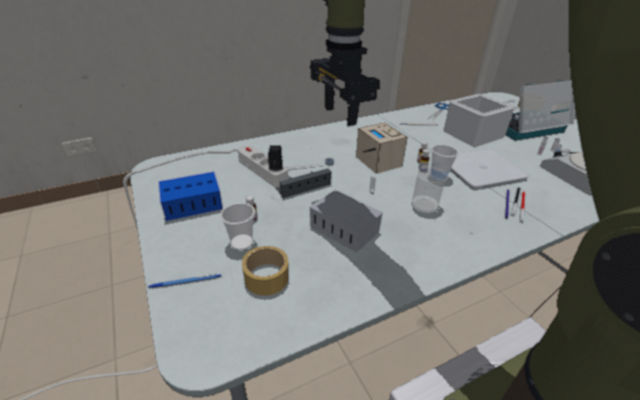

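View pics/side0.png

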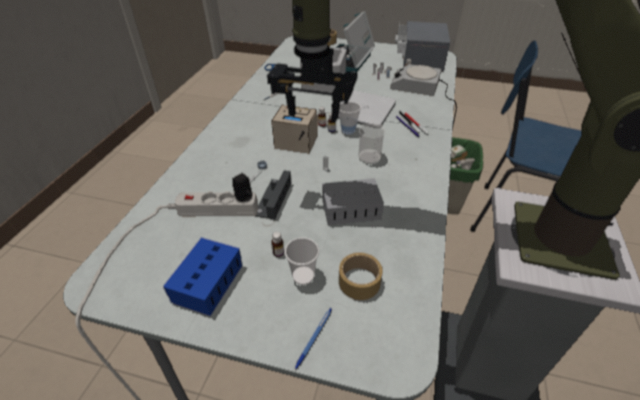

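The block is at (345,217) in the scene view with its windowed side towards the lower-left. The bar is at (305,182), the loose cuvette at (373,185), the beaker at (427,195), the cup at (240,228), the bottle at (251,208) and the tape at (266,270). Next I'll make a metric top-down map.

```bash
cat > a.py <<'E'
from h import *
S=1.0 # px/mm
x0,x1,y0,y1=0.3,0.8,-0.15,0.5
img=np.zeros((500,650,3),np.uint8);zb=np.full((500,650),-1.)
P=[];C=[]
for n in("scene","side"):
    s=dict(np.load(f"{n}0.npz"));p=cloud(s)
    m=np.isfinite(p[...,2])&(p[...,0]>x0)&(p[...,0]<x1)&(p[...,1]>y0)&(p[...,1]<y1)&(p[...,2]<.15)&(p[...,2]>-.02)
    P.append(p[m]);C.append(s["frame"][m])
    print(n,"table z",np.median(p[m][:,2][np.abs(p[m][:,2])<.02]))
P=np.concatenate(P);C=np.concatenate(C);np.savez("pc.npz",P=P,C=C)
for q,c in zip(P[np.argsort(P[:,2])],C[np.argsort(P[:,2])]):
    r_=int((x1-q[0])*1000);c_=int((y1-q[1])*1000)
    cv2.circle(img,(c_,r_),1,[int(k) for k in c[::-1]],-1)
for k in range(0,650,50): cv2.putText(img,f"{500-k}",(k,8),0,.3,(0,0,255),1); img[::10,k]=(0,0,255)
for k in range(0,500,50): cv2.putText(img,f"{800-k}",(0,k),0,.3,(0,0,255),1); img[k,::10]=(0,0,255)
cv2.imwrite("pics/top0.png",img)
# clusters of tall points
h=np.zeros((500,650),np.uint8);Q=P[P[:,2]>.012]
h[((x1-Q[:,0])*1000).astype(int),((y1-Q[:,1])*1000).astype(int)]=255
h=cv2.morphologyEx(h,cv2.MORPH_CLOSE,np.ones((5,5)))
cs,_=cv2.findContours(h,cv2.RETR_EXTERNAL,2)
for c in cs:
    if cv2.contourArea(c)>60:
        (a,b),wh,an=cv2.minAreaRect(c);print("xy",round(800-b),round(500-a),np.round(wh),round(an))
# block top
m=(abs(P[:,2]-.06)<.004);h[:]=0;Q=P[m]
h[((x1-Q[:,0])*1000).astype(int),((y1-Q[:,1])*1000).astype(int)]=255
h=cv2.morphologyEx(h,cv2.MORPH_CLOSE,np.ones((7,7)))
cs,_=cv2.findContours(h,cv2.RETR_EXTERNAL,2)
for c in cs:
    if cv2.contourArea(c)>1000:
        b=cv2.boxPoints(cv2.minAreaRect(c));print("top60",(np.array([800,500])-b[:,::-1]).round().tolist())
m=(abs(P[:,2]-.045)<.003)&(C.max(1)<70);h[:]=0;Q=P[m]
h[((x1-Q[:,0])*1000).astype(int),((y1-Q[:,1])*1000).astype(int)]=255
h=cv2.morphologyEx(h,cv2.MORPH_CLOSE,np.ones((7,7)))
cs,_=cv2.findContours(h,cv2.RETR_EXTERNAL,2)
for c in cs:
    if cv2.contourArea(c)>300:
        b=cv2.boxPoints(cv2.minAreaRect(c));print("top45",(np.array([800,500])-b[:,::-1]).round().tolist())
E
python3 a.py
```

```text
scene table z -0.0005645290099524081
side table z 0.00019860365415247383
xy 450 256 [93. 93.] 45
xy 517 35 [143. 102.] 67
xy 573 271 [72. 74.] 32
xy 624 -113 [17. 18.] 14
xy 646 225 [30. 23.] 37
xy 708 -138 [ 6. 21.] 90
xy 709 49 [ 30. 153.] 88
xy 734 84 [17.  6.] 90
xy 778 110 [59. 55.] 74
xy 761 344 [143.  89.] 4
top60 [[562.0, 109.0], [602.0, 16.0], [472.0, -40.0], [432.0, 53.0]]
top60 [[720.0, 418.0], [808.0, 413.0], [800.0, 271.0], [712.0, 276.0]]
top45 [[716.0, 124.0], [721.0, -17.0], [696.0, -17.0], [692.0, 123.0]]
```

View pics/top0.png

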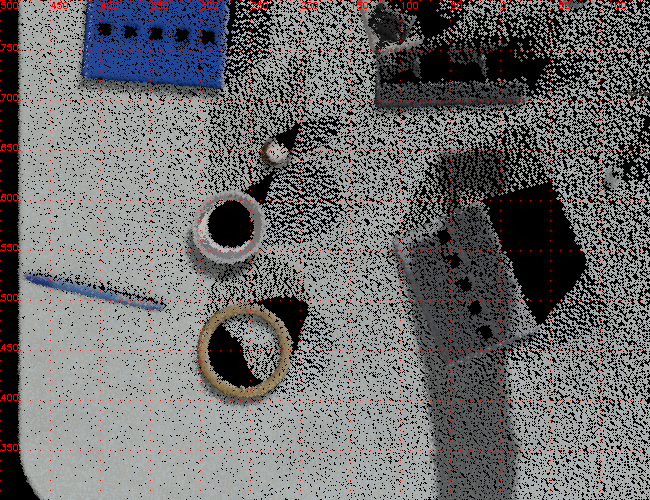

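The top-down map shows the block centred near (517,35) mm with its long axis about 23° from world x. The bar's face is at x≈694, centred at y≈50. The tape, cup and bottle are at y>180. Turning the block about 69° CCW is the short way. I'll refine the bar and block fits and locate the beaker and other tall things.

Run:
```python
from h import *
P=[];C=[]
for n in("scene","side"):
    s=dict(np.load(f"{n}0.npz"));p=cloud(s);g=np.isfinite(p[...,2])
    print(n)
    for nm,px in(("scene",[(427,200),(427,207),(373,185)]),("side",[(370,145),(372,157),(325,163)])):
        if nm==n:
            for u,v in px: print((u,v),(p[v,u]*1000).round())
    # bar top edge points per view
    q=p[g&(abs(p[...,2]-.045)<.006)&(p[...,0]>.67)&(p[...,0]<.74)&(p[...,1]>-.05)&(p[...,1]<.15)]*1000
    print("bar y",np.percentile(q[:,1],[1,99]).round(),"face x by y",[(y,np.percentile(q[abs(q[:,1]-y)<12,0],[3,97]).round(1).tolist()) for y in(-10,20,50,80,110)])
    q=p[g&(abs(p[...,2]-.06)<.005)&(np.hypot(p[...,0]-.517,p[...,1]-.035)<.11)]*1000
    h=np.array(cv2.minAreaRect(q[:,:2].astype(np.float32)),dtype=object);print("block",h)
    q=p[g&(p[...,2]>.072)&(p[...,2]<.2)&(p[...,0]>.3)&(p[...,0]<.9)&(p[...,1]>-.4)&(p[...,1]<.4)]*1000
    m=np.zeros((600,800),np.uint8);m[(900-q[:,0]).astype(int),(400-q[:,1]).astype(int)]=255
    m=cv2.dilate(m,np.ones((9,9)))
    for c in cv2.findContours(m,0,2)[0]:
        x,y,w,hh=cv2.boundingRect(c)
        if w*hh>200:print(" tall x",900-y-hh,900-y,"y",400-x-w,400-x)
```

```text
scene
(427, 200) [ 483. -183.   41.]
(427, 207) [ 482. -187.   19.]
(373, 185) [ 619. -114.   23.]
bar y [-27. 122.] face x by y [(-10, [698.3, 719.7]), (20, [697.3, 717.4]), (50, [695.3, 717.5]), (80, [694.5, 717.4]), (110, [694.4, 714.6])]
block [(516.5402221679688, 34.077945709228516)
 (142.07086181640625, 100.44215393066406) 23.728073120117188]
 tall x 468 553 y -251 -161
 tall x 532 615 y 229 311
 tall x 565 647 y -376 -295
 tall x 742 801 y 80 133
 tall x 684 812 y -276 -124
side
(370, 145) [ 507. -171.   67.]
(372, 157) [ 499. -175.   23.]
(325, 163) [ 625. -111.   23.]
bar y [-25. 123.] face x by y [(-10, [698.8, 719.5]), (20, [697.6, 718.0]), (50, [696.9, 717.7]), (80, [695.3, 716.2]), (110, [694.4, 715.1])]
block [(515.9844360351562, 33.98350524902344)
 (141.00146484375, 100.91282653808594) 23.376338958740234]
 tall x 470 553 y -255 -160
 tall x 533 613 y 230 312
 tall x 566 643 y -379 -294
 tall x 743 806 y 86 135
 tall x 686 813 y -277 -124
```

{"name": "move_arm", "arguments": {
  "motion": [
    [-4,-11,55,0,0,-8,1],
    [-8,-22,110,0,0,-16,1],
    [-11,-32,155,0,0,-23.5,1],
    [-11,-32,155,0,0,-23.5,1],
    [-11,-32,155,0,0,-23.5,1]
  ],
  "newtons": 20
}}

```text
clock: 0.72
tool_pos: [0.5946, -0.0106, 0.0851]
eef_rot: [0.549, 0.836, 0.001, 0.001]
contact_force: [-0.0, -0.1, 0.8]
opening: 0.455
finger_force: 0.0
```

{"name": "move_arm", "arguments": {
  "motion": [
    [0,0,0,0,0,0,1],
    [0,0,0,0,0,0,1],
    [0,0,0,0,0,0,1],
    [0,0,40,0,0,0,1],
    [0,0,67,0,0,0,1]
  ]
}}

```text
clock: 1.35
tool_pos: [0.593, -0.011, 0.016]
eef_rot: [0.548, 0.836, 0.0, 0.0]
contact_force: [-0.5, 0.7, -0.1]
opening: 0.009
finger_force: 0.0
```

{"name": "move_arm", "arguments": {
  "motion": [
    [13,0,0,0,0,0,1],
    [23,4.5,0,0,0,-5,1],
    [31,8.5,0,0,0,-10,1],
    [40,12,0,0,0,-15,1],
    [48.5,14,0,0,0,-20,1]
  ]
}}

```text
clock: 1.98
tool_pos: [0.5882, 0.0402, 0.0185]
eef_rot: [0.393, 0.919, 0.001, 0.002]
contact_force: [1.7, -1.1, -1.7]
opening: 0.009
finger_force: 1.1
```

```bash
cat > b.py <<'E'
from h import *
import sys
st=r.get_state();q=st["eef_rot"];print("t",st["clock"],"tcp",(st["tool_pos"]*1000).round(1) if hasattr(st["tool_pos"],'shape') else st["tool_pos"],"phi",np.degrees(2*np.arctan2(q[1],q[0])).round(1),"F",np.round(st["contact_force"],1))
guess=np.array([float(a) for a in sys.argv[1:3]])/1000
P=[]
for n in ("scene","side"):
    s=eyes.snapshot(n);p=cloud(s);f=s["frame"].astype(int)
    m=(abs(p[...,2]-.060)<.0045)&(np.hypot(p[...,0]-guess[0],p[...,1]-guess[1])<.13)&(f.max(-1)-f.min(-1)<40)
    h=np.uint8(m)*255;k,l,stt,_=cv2.connectedComponentsWithStats(cv2.morphologyEx(h,cv2.MORPH_CLOSE,np.ones((3,3))))
    i=1+stt[1:,4].argmax();Q=p[m&(l==i)]*1000
    c,wh,a=cv2.minAreaRect(Q[:,:2].astype(np.float32))
    if wh[0]<wh[1]:a+=90;wh=wh[::-1]
    print(n,"c",np.round(c,1),"LxW",np.round(wh,1),"long axis deg",round(a%180,1),len(Q))
E
python3 b.py 510 40
```

```text
t 1.975 tcp [588.2  40.2  18.5] phi 133.7 F [ 1.7 -1.1 -1.7]
scene c [517.1  43.4] LxW [141.5 117.1] long axis deg 42.0 1638
side c [514.9  44.5] LxW [144.1 115.4] long axis deg 42.2 1492
```

{"name": "move_arm", "arguments": {
  "motion": [
    [6,3,0,0,0,-3.5,1],
    [12.5,6,0,0,0,-7,1],
    [26,11,0,0,0,-14,1],
    [6,16,0,0,0,-14,1],
    [6,16,-60,0,0,-14,1]
  ]
}}

```text
clock: 2.7
tool_pos: [0.5908, 0.0529, 0.0728]
eef_rot: [0.28, 0.96, -0.003, -0.005]
contact_force: [1.2, -0.5, 0.6]
opening: 0.006
finger_force: 0.0
```

```bash
python3 b.py 505 55
```

```text
t 2.7 tcp [590.8  52.9  72.8] phi 147.5 F [ 1.2 -0.5  0.6]
scene c [502.4  57.3] LxW [139.2 100. ] long axis deg 57.6 1631
side c [501.2  56.8] LxW [143.4  99.6] long axis deg 56.5 1504
```

{"name": "move_arm", "arguments": {
  "motion": [
    [0,0,-15,0,0,0,1],
    [45,-30,-20,0,0,0,1],
    [92,-62,-20,0,0,0,1],
    [135,-90,-20,0,0,0,1],
    [145,-97,-20,0,0,0,1]
  ]
}}

```text
clock: 3.42
tool_pos: [0.4146, 0.0499, 0.0972]
eef_rot: [0.279, 0.96, -0.002, -0.002]
contact_force: [0.4, 0.2, -0.5]
opening: 0.003
finger_force: 0.0
```

{"name": "move_arm", "arguments": {
  "motion": [
    [0,0,0,0,0,0,1],
    [0,0,0,0,0,0,1],
    [0,0,40,0,0,0,1],
    [0,0,76,0,0,0,1],
    [0,0,76,0,0,0,1]
  ]
}}

```text
clock: 4.05
tool_pos: [0.4077, 0.0445, 0.0315]
eef_rot: [0.277, 0.961, -0.015, -0.017]
contact_force: [0.2, -1.0, -0.7]
opening: 0.003
finger_force: 0.0
```

{"name": "move_arm", "arguments": {
  "motion": [
    [-11,0,0,0,0,0,1],
    [-18,-3.5,0,0,0,-4,1],
    [-26,-7,0,0,0,-8,1],
    [-41,-12,0,0,0,-16,1],
    [-52,-14,0,0,0,-21,1]
  ]
}}

```text
clock: 4.68
tool_pos: [0.442, 0.0044, 0.0315]
eef_rot: [0.096, 0.995, -0.012, -0.022]
contact_force: [-6.0, 1.7, 5.6]
opening: 0.003
finger_force: 3.2
```

```bash
python3 b.py 515 50
```

```text
t 4.675 tcp [442.    4.4  31.5] phi 168.9 F [-6.   1.7  5.6]
scene c [522.5  90.6] LxW [98.3 57.7] long axis deg 166.9 669
side c [514.2  50.3] LxW [143.7  97.6] long axis deg 78.5 1143
```

{"name": "move_arm", "arguments": {
  "motion": [
    [-6,-3,0,0,0,-3.3,1],
    [-12,-6,0,0,0,-6.7,1],
    [-25,-10,0,0,0,-13.5,1],
    [-5,-15,0,0,0,-13.5,1],
    [-5,-15,-60,0,0,-13.5,1]
  ]
}}

```text
clock: 5.4
tool_pos: [0.4457, -0.0106, 0.0897]
eef_rot: [-0.02, 0.999, -0.01, -0.025]
contact_force: [0.7, -0.9, 0.8]
opening: 0.007
finger_force: 0.0
```

```bash
python3 b.py 520 50
```

```text
t 5.4 tcp [445.7 -10.6  89.7] phi 182.3 F [ 0.7 -0.9  0.8]
scene c [523.4  49.8] LxW [141.6  99.1] long axis deg 91.6 1434
side c [523.2  49.7] LxW [144.5  96.2] long axis deg 91.3 1440
```

{"name": "move_arm", "arguments": {
  "motion": [
    [-4,20,0,0,0,0,0],
    [-4,40,0,0,0,0,0],
    [-4,60,0,0,0,0,0],
    [-4,60,0,0,0,0,0],
    [-4,60,0,0,0,0,0]
  ]
}}

```text
clock: 6.12
tool_pos: [0.4494, 0.0496, 0.0903]
eef_rot: [-0.02, 1.0, -0.01, -0.022]
contact_force: [-0.3, 0.6, -0.5]
opening: 0.548
finger_force: 0.0
```

{"name": "move_arm", "arguments": {
  "motion": [
    [0,0,0,0,0,0,0],
    [0,0,0,0,0,0,0],
    [0,0,0,0,0,0,0]
  ]
}}

```text
clock: 6.5
tool_pos: [0.4492, 0.0502, 0.0906]
eef_rot: [-0.02, 1.0, -0.009, -0.022]
contact_force: [-0.2, -0.3, -0.1]
opening: 0.891
finger_force: 0.0
```

{"name": "move_arm", "arguments": {
  "motion": [
    [0,0,0,0,0,0,0],
    [0,0,30,0,0,0,0],
    [0,0,60,0,0,0,0],
    [0,0,60,0,0,0,0],
    [0,0,60,0,0,0,0]
  ]
}}

```text
clock: 7.12
tool_pos: [0.4468, 0.0497, 0.0313]
eef_rot: [-0.021, 1.0, -0.009, -0.022]
contact_force: [1.3, -0.2, -0.4]
opening: 1.0
finger_force: 0.0
```

{"name": "move_arm", "arguments": {
  "motion": [
    [-14,0,0,0,0,0,0],
    [-28,-0.5,0,0,0,0,0],
    [-44,-1.5,0,0,0,0,0],
    [-60,-2.5,0,0,0,0,0],
    [-75,-3.5,0,0,0,0,0]
  ]
}}

```text
clock: 7.75
tool_pos: [0.516, 0.0487, 0.029]
eef_rot: [-0.021, 0.999, -0.01, -0.026]
contact_force: [-13.9, -0.0, 12.9]
opening: 1.001
finger_force: 7.1
```

{"name": "move_arm", "arguments": {
  "motion": [
    [-12,-1,0,0,0,0,0],
    [-24,-2,0,0,0,0,0],
    [-36,-3,0,0,0,0,0],
    [-46,-4,0,0,0,0,0],
    [-54,-4.5,0,0,0,0,0]
  ]
}}

```text
clock: 8.38
tool_pos: [0.5698, 0.0471, 0.027]
eef_rot: [-0.021, 0.999, -0.01, -0.027]
contact_force: [-14.4, 0.9, 14.3]
opening: 0.996
finger_force: 7.8
```

```bash
python3 b.py 632 48
```

```text
t 8.375 tcp [569.8  47.1  27. ] phi 182.4 F [-14.4   0.9  14.3]
scene c [580.2  50.2] LxW [131.5  43.3] long axis deg 93.9 247
side c [622.1  46.7] LxW [145.4 118. ] long axis deg 93.1 827
```

{"name": "move_arm", "arguments": {
  "motion": [
    [-4,-0.3,0,0,0,0,0],
    [-8,-0.6,0,0,0,0,0],
    [-11,-0.8,0,0,0,0,0],
    [-14,-1,0,0,0,0,0],
    [-16,-1,0,0,0,0,0]
  ]
}}

```text
clock: 9.1
tool_pos: [0.5854, 0.0468, 0.0264]
eef_rot: [-0.021, 0.999, -0.01, -0.027]
contact_force: [-14.9, 0.3, 15.8]
opening: 1.0
finger_force: 8.4
```

{"name": "move_arm", "arguments": {
  "motion": [
    [-1,0,0,0,0,0,0],
    [-2,0,0,0,0,0,0],
    [-2,0,0,0,0,0,0]
  ]
}}

```text
clock: 9.48
tool_pos: [0.5875, 0.0468, 0.0264]
eef_rot: [-0.021, 0.999, -0.01, -0.027]
contact_force: [-15.6, -0.2, 14.6]
opening: 1.0
finger_force: 7.8
```

Not yet on the bar, as the force hasn't changed. I'll keep pushing in small steps.

{"name": "move_arm", "arguments": {
  "motion": [
    [-1.5,0,0,0,0,0,0],
    [-3,0,0,0,0,0,0],
    [-3,0,0,0,0,0,0]
  ]
}}

```text
clock: 9.85
tool_pos: [0.5885, 0.0467, 0.0263]
eef_rot: [-0.022, 0.999, -0.01, -0.029]
contact_force: [-19.3, -0.8, 18.8]
opening: 0.999
finger_force: 10.0
```

{"name": "move_arm", "arguments": {
  "motion": [
    [-1,0,0,0,0,0,0],
    [-2,0,0,0,0,0,0],
    [-2,0,0,0,0,0,0]
  ]
}}

```text
clock: 10.22
tool_pos: [0.5885, 0.0467, 0.0262]
eef_rot: [-0.022, 0.999, -0.011, -0.031]
contact_force: [-23.8, 0.0, 22.3]
opening: 1.004
finger_force: 12.3
```

{"name": "move_arm", "arguments": {
  "motion": [
    [-2,0,0,0,0,0,0],
    [-2,0,0,0,0,0,0],
    [6,0,0,0,0,0,0],
    [35,0,0,0,0,0,0],
    [50,0,-40,0,0,0,0]
  ]
}}

```text
clock: 10.85
tool_pos: [0.5473, 0.0443, 0.0662]
eef_rot: [-0.021, 0.999, -0.01, -0.025]
contact_force: [0.2, 0.2, 0.7]
opening: 1.004
finger_force: 0.0
```

{"name": "move_arm", "arguments": {
  "motion": [
    [10,0,-50,0,0,0,0],
    [20,0,-100,0,0,0,0],
    [20,0,-130,0,0,0,0],
    [20,0,-130,0,0,0,0]
  ]
}}

```text
clock: 11.35
tool_pos: [0.5374, 0.0476, 0.2005]
eef_rot: [-0.02, 1.0, -0.008, -0.019]
contact_force: [0.2, -0.4, -0.4]
opening: 0.999
finger_force: 0.0
```

```bash
python3 b.py 645 47
python3 - <<'E'
from h import *
s=eyes.snapshot("scene");cv2.imwrite("pics/end.png",cv2.resize(s["frame"][130:300,200:460,::-1],None,fx=3,fy=3))
p=cloud(s)*1000
q=p[(abs(p[...,2]-40)<4)&(p[...,0]>560)&(p[...,0]<720)&(p[...,1]>-60)&(p[...,1]<160)]
print(len(q),q[:,1].min(),q[:,1].max())
E
```

```text
t 11.35 tcp [537.4  47.6 200.5] phi 182.3 F [ 0.2 -0.4 -0.4]
scene c [648.2  47.8] LxW [141.6  99.7] long axis deg 92.3 1158
side c [648.5  48.2] LxW [144.8  96.8] long axis deg 92.5 1344
169 -23.503332617143492 123.13620224785177
```

View pics/end.png

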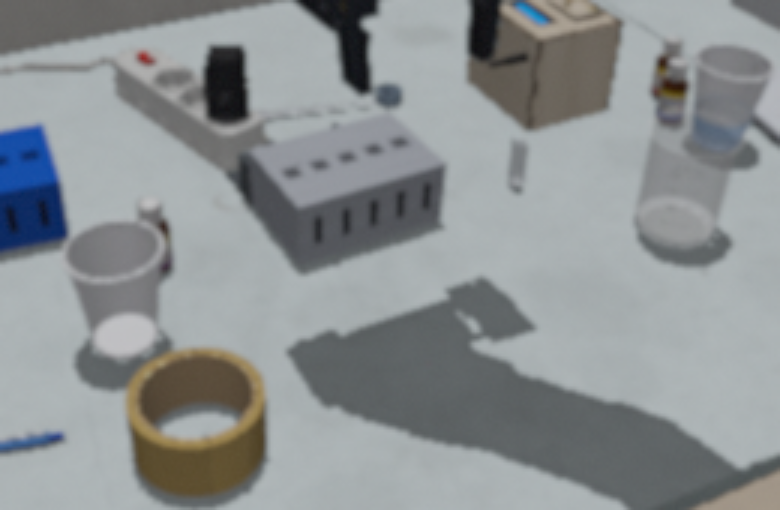

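The picture shows the block at (345,195) in the crop, flat on the bar, with all the bystanders upright. It measures (648.3,48) mm at 92.4°, against a target of (648.3,46.8) at 92°, so I'm handing it in.

```bash
python3 -c "
from plant import finish_job
print(finish_job())"
```

```text
the job is handed in; nothing more can be done
None
```

The job is handed in: I turned the block on the spot (middle moved at most about 3 cm) and pushed it against the bar. By the cameras a long side sits flat on the bar's face to about 0.5°, centred to about 1 mm; the bystanders were left alone, and `finish_job()` returned no verdict.

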